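Close a picture-frame joint with the quick clamp and run the clamp back

ROBOT

A 7-joint arm with a two-finger parallel gripper is mounted at the origin on the work surface. World frame = base frame: x ahead of the robot, y to its left, z up, the work surface at z = 0. Lengths are in m, angles in rad, forces in N, time in s.
With the tool pointing down it reaches from about 0.425 to 0.875 m from the base axis. Payload 8.4 kg.
Tool frame: the origin (TCP) lies between the finger pads; the fingertips stand 22 mm ahead of it and the grasp point (between the pads) lies 3 mm ahead of it; z points along the fingers, y is the line along which they close (so a half turn about z gives the same grasp; the last joint's range is limited). The gripper opens to 85 mm and grips with 20 to 120 N. Pads are 22 mm wide; open, the fingers measure 114 mm over their backs; the gripper's body (76 mm by 85 mm) begins 54 mm behind the grasp point. The pads swing forward as they close: fully open they stand 13 mm farther back than shut.
Start: joints at [-0.099, 0.333, 0.04, 1.465, -0.013, 1.343, -0.059], TCP at [0.65, -0, 0.223] pointing down, gripper open.
Joint ranges: [-2.58, 2.58], [-0.38, 2.09], [-1.3, 1.39], [0.25, 2.4], [-1.5, 4.64], [0.08, 2.09], [-2.65, 2.65]. Speed limits (rad/s): [2.22, 2.22, 2.79, 2.79, 3.14, 3.14, 3.14].

INTERFACE

Orientations are given as a unit quaternion [w, x, y, z].
In Python, from plant import robot, optics, order gives the robot as it stands.
- The arm moves only by the tool jog_arm, never from a script. Its argument "deltas" is text: rows parted by semicolons, each of 7 numbers parted by spaces: the opening, from 0 (shut) to 1 (fully open), then the shift along the tool's x, y, z in m, then the turn, a rotation vector about the tool's x, y, z in rad. In form: claw tx ty tz ax ay az; .... A call has 1 to 12 rows; each row is the pose to reach, as a shift and turn from the pose commanded when the call began, along the tool's axes at that moment; what a row does not reach only later rows make up. A row lasts 1/12 s, in which the tool goes at most 41.7 mm and 7.16 degrees, less where a joint would pass 70% of its speed; a pose out of reach is approached as far as the arm can. A call with a gripper value outside its range is refused whole. The fingers move at their own pace and stop on an object; "force" is the grip in N (left out, the last holds). Time passes only in rows, so rows that repeat a pose let the fingers close. It gives the time, the measured TCP pose, the force, the opening and the grip force at its end, in the units of the state.
- robot.sense(): the state, without advancing time (a new reading comes with each control period).
- optics.snapshot(name): name is "scene" or "side" or "wrist"; returns the picture (384x512x3 uint8, blue, green, red); there is no depth.
- optics.calibration(name): a dict with "fx", "fy", "cx", "cy" (pixels), "dist_coeffs" ([k1, k2, p1, p2, k3] as OpenCV has them; the pictures are not rectified), "world_to_cam" (4x4, takes a point from world to camera coordinates); the wrist camera has in their place "mount" (4x4, takes a point from camera to tool coordinates, whose origin is the TCP and whose axes are the flange's). Camera axes: x right, y down, z forward; pixel columns grow to the right and rows downward; lengths in m; the calibration is good to about 2 mm. A picture is of the moment at which its call begins: read the wrist's pose just before it. calibration takes no time and is no camera call.
- order.job_done(): hands the job in; it is judged then, once.
The state is a dict: "time": time; "joints": joint angles; "joint_vel": joint speeds; "tau": joint torques, N m; "tool_pos": TCP position; "tcp_rot": TCP orientation; "ft_force": force on the tool from outside, world axes, zero at the start; "moment": the same for the moment, N m; "gripper_width": finger opening in m; "gripper_force": force on a finger pad.
Only numpy, scipy, OpenCV 4.12 (cv2) and the standard library are available. Lean on these libraries where they do the work, as an engineer would, in place of code of your own. Each camera call takes 0.05 s, during which the arm holds its last target. There are 200 camera calls.

TASK

Pump the orange trigger of the quick clamp until it has pushed the two halves of the little picture frame fully together and holds them firmly by itself, without bruising the wood by squeezing too hard. Then hold down the red release tab and slide the clamp head fully back home, and let go; the joint stays shut. Handle the clamp with gentle force, keep your hands off the frame itself and leave everything else where it is.

Things in the scene. Friction and masses are not known exactly. Their poses are not given: they have to be found in the camera images.
- jig: Fixed plywood board 300 x 450 x 12 mm carrying a bar clamp and a small picture frame in two halves. Origin: underside of the board, on the bar's centre line; board spans x +-150, y -245 to 205 mm. z up; +y along the bar, the way the head advances (to the frame and the fixed black jaw); x across it. Bar 20 mm wide, toothed top 44 mm high. Cannot be moved; place and yaw differ each time.
- head (a joint): How far the black clamp head has slid along the bar, m: 0 = fully home at the bar's -y end (buffered stop), growing towards the frame, at most 0.115. Its ratchet stops it going back unless the red tab is held down; then it slides back against about 3 N. Head 62 mm wide, 91 mm high, its hump 118 mm. The unpressed pad's face is at y = -0.085 + value in the jig's frame.
- trigger (a joint): Angle of the orange trigger paddle, rad: 0 = up (it springs back up by itself), 0.5 = down at a hard stop. Each stroke moves the head towards the frame by up to 14 mm (29 mm per rad), paddle and all; the ratchet keeps the gain, in steps of 2 mm, when the paddle comes up. The force it needs goes down in proportion as the finger bears farther than 100 mm from the hinge, and up nearer to it.
- trigger_press (a point): Press point on the orange paddle: upper face, mid-width, 100 mm from its hinge. 34 mm wide, it points to -y, rises 0.22 rad when up, ends 31 mm farther out. It drops 49 mm to its stop (a broad fingertip: up to 8 mm sooner). Force here: 4 to 6 N running free, 8 to 9 N closing the joint, then 0.5 N more per mm. Firm: 15.5 to 17.5 N with the joint shut. From 18.5 N the wood bruises.
- release_tab (a point): Where to press the red release tab: its upper face, mid-width, 42 mm from its hinge; 34 mm wide, on top of the head, pointing to +y, tip 22 mm beyond. It drops 10 mm to a hard stop: about 5 N, up to 12 N while the clamp is tight. Let go, it springs up and the ratchet catches at once. The head's hump stands 16 mm to -y, rising 21 mm above the tab: a finger on the tab can push it to -y.
- pad: Orange pad of the clamp head that presses on the frame, 44 x 14 x 22 mm; origin in the middle of the face that meets the frame. Sprung: about 6 N per mm pushed into the head, so the head jumps back some mm when a tight ratchet is released. Firm: 33 to 45 N here (pushed in by 5 to 7.5 mm); over 50 N bruises the wood.
- near_half: Near half of the frame: a U of 24 mm wooden strip, 160 mm across, top 72 mm above the table, with a gap of 8 to 16 mm at the joint. Slides only along the bar, on two tight dowels (about 12 N), and stays where it is left. Origin: middle of its joint plane; the pad meets it 70 mm to -y of that, which is at y = 0.010 in the jig's frame when shut. Not to be pushed by hand.
- near_face (a point): On the near half: middle of its joint plane, at the height of the frame's upper side.
- far_half: The far half of the picture frame, fixed against the fixed jaw; 160 mm across, top 72 mm above the table. Origin at the middle of its joint plane.
- far_face (a point): On the far half: middle of its joint plane, at the height of the frame's upper side. The gap left at the joint is the distance from near_face to far_face; 0 = shut.
- glue: Bystander, leave alone: a white glue bottle with an orange cap, 48 mm across and 120 mm tall, standing on the board beyond the clamp head. Origin at the centre of its underside.
- tint_jar: Bystander, leave alone: a small glass jar with a blue lid, 48 mm across and 55 mm tall, standing on the board beyond the frame. Origin at the centre of its underside.
- knife: Bystander, leave alone: a palette knife 190 mm long lying on the board on the robot's side of the bar, along the bar. Origin at the centre of its underside.
- panel_a: Bystander, leave alone: a black-edged painting block, 100 x 100 x 36 mm. Origin at the centre of its underside.
- panel_b: Bystander, leave alone: another black-edged painting block, 100 x 100 x 36 mm. Origin at the centre of its underside.
- palette: Bystander, leave alone: a white plate used as a palette, 170 mm across, 18 mm high. Origin at the centre of its underside.
- mug: Bystander, leave alone: a blue mug, 80 mm across, 95 mm tall. Origin at the centre of its underside.
- brush: Bystander, leave alone: a flat paint brush, 220 mm long. Origin at the centre of its underside.

How it is judged:
On the way, in this order (a step that is already met when the one before it is completed fails the run):
1. the trigger, being pressed, squeezes the closed joint (gap under 1.5 mm) with over 30 N at the pad (distance between near_face and far_face below 0.0015 m and contact force between pad and near_half above 30 N and value of joint trigger above 0.05 rad), for 0.05 s.
2. with the trigger up again, the clamp by itself holds the joint shut (gap under 1.5 mm) with over 30 N at the pad (distance between near_face and far_face below 0.0015 m and contact force between pad and near_half above 30 N and value of joint trigger below 0.03 rad), for 0.2 s.
At the end, for the whole second after the job is handed in: The frame's joint is shut (gap under 1.5 mm), the clamp head is back home (within 5 mm of its stop) and at rest, and the trigger is up (distance between near_face and far_face below 0.0015 m and value of joint head below 0.005 m and value of joint trigger below 0.03 rad and velocity of joint head below 0.01 m/s); the robot touches nothing.
It fails at once if the wood is bruised: the pad presses the frame with more than 50 N (contact force between pad and near_half above 50 N).
It fails at once if the hand or arm presses any part of the clamp or jig with more than 40 N (contact force between any of the fingers, the arm and jig above 40 N).
It fails at once if the hand or arm presses on the frame itself (over 3 N) (contact force between any of the fingers, the arm and near_half above 3 N or contact force between any of the fingers, the arm and far_half above 3 N).
It fails at once if a bystander is moved by more than 30 mm (distance of any of glue, tint_jar, knife, panel_a, panel_b, palette, mug, brush from where it was at the start of the episode above 0.03 m).
It also fails if it takes over 64 s, if anything falls off the work surface, if the arm or the gripper's body presses on something with over 40 N, if the wrist force passes 120 N, or if a joint passes its speed limit or range.

## Working session

There is one attempt and no reset: what is moved stays moved. The work goes in short steps, Python scripts to look and compute and a tool call to move; the robot and the scene stay as the last step left them, time stands still between calls to the robot, and variables do not carry over. Pictures are saved under pics/ and viewed, at most 10 in all, crops included, and the job is handed in when it is done.

Besides the shell and the picture viewer there is one more tool, called after "Call:" in YAML: its name, and indented under it one key for each argument. jog_arm: Moves the arm, as the interface text tells. Its arguments: {"type":"object","properties":{"deltas":{"type":"string"},"force":{"type":"number"}},"required":["deltas"]}

```bash
mkdir -p pics; python3 - <<'E'
from plant import robot, optics, order
import cv2,numpy as np
print(robot.sense())
for n in ["scene","side"]:
    cv2.imwrite(f"pics/{n}0.png",optics.snapshot(n)); c=optics.calibration(n); print(n,c)
print(optics.calibration("wrist"))
a=cv2.imread("pics/scene0.png")
E
```

```text
{'time': 0.0, 'joints': array([-0.09917549,  0.33389308,  0.03989019,  1.46628628, -0.01339205,
        1.34328258, -0.05848931]), 'joint_vel': array([-0.00278319, -0.00163829, -0.00027806, -0.00142247, -0.00041957,
        0.00012718, -0.00066917]), 'tau': array([ 4.63630895e-04, -6.58554840e+01,  1.36586554e+00, -4.05554795e+01,
        1.68904377e-02,  1.27170872e-02, -1.99809978e-05]), 'tool_pos': array([ 6.49529990e-01, -5.87819772e-05,  2.21925671e-01]), 'tcp_rot': array([-5.22287754e-04,  7.07122440e-01,  7.07090667e-01, -6.08151315e-04]), 'ft_force': array([-0.78988876, -0.00239536, -0.12856357]), 'moment': array([-0.06677448, -0.03406923, -0.02390666]), 'gripper_force': 0.0, 'gripper_width': 0.08535313173528687}
scene {'fx': 477.4446711661594, 'fy': 477.4446711661594, 'cx': 257.420641320261, 'cy': 196.58091989459135, 'dist_coeffs': array([-0.14401419,  0.        ,  0.        ,  0.        ,  0.        ]), 'world_to_cam': array([[ 8.26895237e-01,  5.62353479e-01,  1.68249852e-03,
        -3.92215220e-01],
       [ 4.13014908e-01, -6.05269012e-01, -6.80491079e-01,
        -1.77
[... 484 characters left out ...]
.7254169 , -0.67695937,  0.13601697],
       [ 0.12523414, -0.66532308, -0.73597664,  1.23180351],
       [ 0.        ,  0.        ,  0.        ,  1.        ]])}
{'fx': 308.96513570057976, 'fy': 308.96513570057976, 'cx': 255.91267639234377, 'cy': 194.7505075425872, 'dist_coeffs': array([0.00199776, 0.        , 0.        , 0.        , 0.        ]), 'mount': array([[-8.00823546e-04, -9.48840027e-01, -3.15756176e-01,
         8.13665436e-02],
       [ 9.99998718e-01, -1.19761315e-03,  1.06259450e-03,
        -2.69181360e-05],
       [-1.38638594e-03, -3.15754920e-01,  9.48839770e-01,
        -1.50443556e-01],
       [ 0.00000000e+00,  0.00000000e+00,  0.00000000e+00,
         1.00000000e+00]])}
```

View pics/scene0.png

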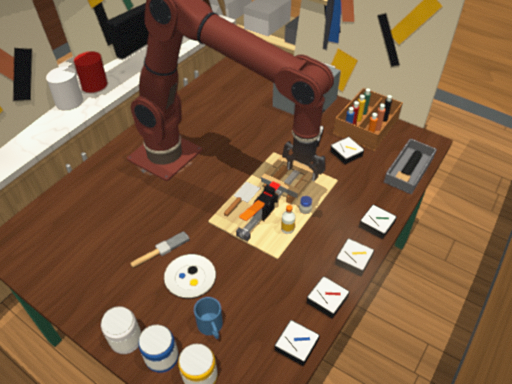

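View pics/side0.png

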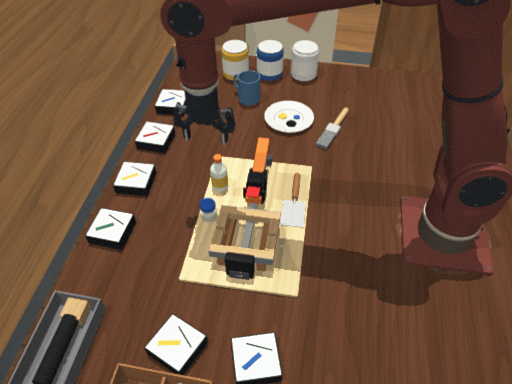

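```bash
cat > h.py <<'E'
import cv2,numpy as np
from plant import robot, optics, order
def ray(n,uv):
    c=optics.calibration(n);K=np.array([[c["fx"],0,c["cx"]],[0,c["fy"],c["cy"]],[0,0,1]])
    p=cv2.undistortPoints(np.array(uv,float).reshape(-1,1,2),K,c["dist_coeffs"]).reshape(-1,2)
    M=c["world_to_cam"];R=M[:3,:3];o=-R.T@M[:3,3]
    return o,np.c_[p,np.ones(len(p))]@R
def plane(n,uv,z):
    o,d=ray(n,uv);return o+d*((z-o[2])/d[:,2])[:,None]
def tri(uv1,uv2,n1="scene",n2="side"):
    o1,a=ray(n1,[uv1]);o2,b=ray(n2,[uv2]);a=a[0];b=b[0]
    s=np.linalg.lstsq(np.c_[a,-b],o2-o1,rcond=None)[0]
    p,q=o1+s[0]*a,o2+s[1]*b
    return (p+q)/2,np.linalg.norm(p-q)
def mask(im,col,roi):
    h=cv2.cvtColor(im,cv2.COLOR_BGR2HSV);x0,y0,x1,y1=roi
    lo,hi={"orange":((5,200,150),(17,255,255)),"red":((0,200,110),(4,255,255)),"board":((15,40,150),(30,160,255))}[col]
    m=cv2.inRange(h,lo,hi);
    if col=="red": m|=cv2.inRange(h,(176,200,110),(180,255,255))
    k=np.zeros_like(m);k[y0:y1,x0:x1]=m[y0:y1,x0:x1];return k
E
python3 - <<'E'
from h import *
s=cv2.imread("pics/side0.png");c=cv2.imread("pics/scene0.png")
for n,im,roi in (("side",s,(180,130,320,300)),("scene",c,(200,150,340,260))):
    for col in ("orange","red","board"):
        m=mask(im,col,roi)
        if col=="board": m=cv2.morphologyEx(m,cv2.MORPH_CLOSE,np.ones((5,5)))
        cs=sorted(cv2.findContours(m,0,2)[0],key=cv2.contourArea)[-3:]
        for k in cs: print(n,col,cv2.contourArea(k),cv2.minAreaRect(k),cv2.approxPolyDP(cv2.convexHull(k),3,True).reshape(-1,2).tolist())
for n,uv in (("side",[(218,155),(312,165),(297,291),(186,280)]),("scene",[(209,222),(276,255),(338,183),(278,152)])):
    print(n,plane(n,uv,.012).round(4).tolist())
x=cv2.resize(s[140:300,180:320],None,fx=3.7,fy=3.7,interpolation=2);y=cv2.resize(c[150:260,200:340],None,fx=3.7,fy=3.7,interpolation=2)
cv2.imwrite("pics/s1.png",x);cv2.imwrite("pics/c1.png",y)
E
```

```text
side orange 0.0 ((216.0, 161.0), (0.0, 0.0), 0.0) [[216, 161]]
side red 0.0 ((252.0, 186.0), (0.0, 0.0), 0.0) [[252, 186]]
side red 0.0 ((249.0, 187.00001525878906), (1.4142134189605713, 1.4142134189605713), 45.0) [[250, 187]]
side red 0.5 ((258.0, 188.5), (1.0, 2.0), 90.0) [[259, 189]]
side board 0.0 ((211.0, 165.0), (0.0, 0.0), 0.0) [[211, 165]]
side board 12304.0 ((245.42074584960938, 224.21340942382812), (119.48693084716797, 131.0822296142578), 6.34019136428833) [[222, 156], [311, 166], [297, 295], [180, 279], [210, 170]]
scene orange 16.0 ((289.0, 208.5), (5.0, 4.0), 90.0) [[287, 206], [291, 207], [289, 211]]
scene orange 171.0 ((251.59291076660156, 210.10618591308594), (7.902055263519287, 26.528329849243164), 48.8140754699707) [[263, 203], [247, 219], [240, 217], [256, 201]]
scene red 7.5 ((267.3999938964844, 193.6999969482422), (7.602630138397217, 1.7888542413711548), 26.56505012512207) [[264, 192], [271, 195]]
scene red 32.0 ((274.17999267578125, 184.760009765625), (7.600000381469727, 5.800000190734863), 36.869895935058594) [[272, 182], [278, 184], [275, 189], [270, 185]]
scene board 0.0 ((204.0000457763672, 257.0000305175781), (8.9442720413208, 0.8944271206855774), 26.56505012512207) [[208, 259], [200, 255]]
scene board 0.0 ((238.0, 237.0), (0.0, 0.0), 0.0) [[238, 237]]
scene board 5257.0 ((272.64495849609375, 200.6115264892578), (78.83560180664062, 111.51609802246094), 37.5685920715332) [[273, 152], [337, 180], [278, 258], [208, 221]]
side [[0.6779, -0.1852, 0.012], [0.3822, -0.1906, 0.012], [0.3784, 0.2495, 0.012], [0.6543, 0.2667, 0.012]]
scene [[0.3923, -0.1922, 0.012], [0.6728, -0.1788, 0.012], [0.6872, 0.2497, 0.012], [0.3949, 0.2695, 0.012]]
```

View pics/s1.png

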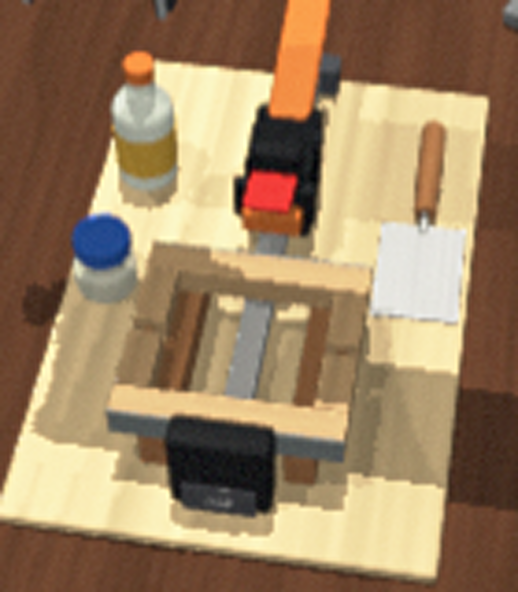

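View pics/c1.png

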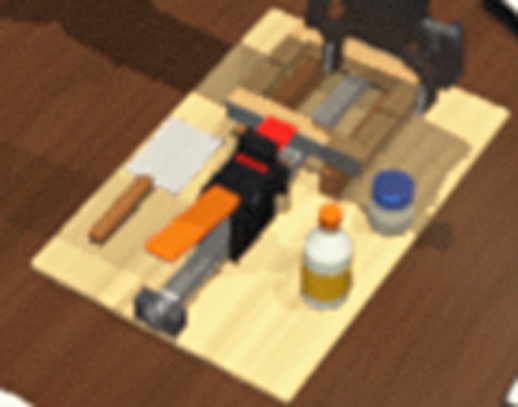

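```bash
python3 - <<'E'
from h import *
S=np.array([(155,62),(488,97),(437,567),(5,520)])/3.7+[180,140]
C=np.array([(289,398),(33,264),(275,10),(508,112)])/3.7+[200,150]
J=np.array([(.15,-.245),(-.15,-.245),(-.15,.205),(.15,.205)])
for nm,P in (("side",plane("side",S,.012)),("scene",plane("scene",C,.012))):
    P=P[:,:2];a=J-J.mean(0);b=P-P.mean(0)
    yaw=np.arctan2((a[:,0]*b[:,1]-a[:,1]*b[:,0]).sum(),(a*b).sum())
    R=np.array([[np.cos(yaw),-np.sin(yaw)],[np.sin(yaw),np.cos(yaw)]]);t=P.mean(0)-R@J.mean(0)
    print(nm,yaw,t,(P-(J@R.T+t)).round(4).tolist())
c=lambda x,y:(x/3.7+200,y/3.7+150); s=lambda x,y:(x/3.7+180,y/3.7+140)
for nm,A,B in (("trig hinge end mid",c(226,200),s(291,115)),("trig hinge R corner +x",c(240,200),s(272,112)),("hingeL",c(210,186),s(311,117)),("tab center",c(277,132),s(271,190)),("tab tip mid",c(283,128),s(269,205)),("hump?",c(255,160),s(285,110))):
    print(nm,tri(A,B))
# trigger end in full side
im=cv2.imread("pics/side0.png");h=cv2.cvtColor(im,cv2.COLOR_BGR2HSV)
m=cv2.inRange(h,(5,170,150),(17,255,255));m[:, :230]=0;m[:,285:]=0;m[:130]=0;m[178:]=0
k=max(cv2.findContours(m,0,2)[0],key=cv2.contourArea);r=cv2.approxPolyDP(k,2.5,True).reshape(-1,2);print(r.tolist())
E
```

```text
side 0.015390073423269281 [0.52130206 0.06016642] [[-0.011, 0.003], [0.0069, 0.0018], [0.0069, -0.0077], [-0.0028, 0.0028]]
scene 0.015093799689848166 [0.5340056 0.0562528] [[-0.0031, 0.0027], [0.0025, 0.0011], [0.0037, -0.0018], [-0.0031, -0.0019]]
trig hinge end mid (array([ 0.53124706, -0.06694245,  0.08312474]), np.float64(0.007192625455426376))
trig hinge R corner +x (array([ 0.54500445, -0.06307955,  0.08804287]), np.float64(0.00671591907181638))
hingeL (array([ 0.51313907, -0.06382565,  0.08810805]), np.float64(0.0026900231674187947))
tab center (array([0.5301944 , 0.02431721, 0.09850274]), np.float64(0.007115142141565519))
tab tip mid (array([0.52992508, 0.03545392, 0.09463652]), np.float64(0.007601597619184668))
hump? (array([ 0.53625585, -0.03553125,  0.11713239]), np.float64(0.019229898094105233))
[[268, 138], [258, 138], [254, 171], [263, 170]]
```

Call:
jog_arm:
  deltas: "0 -0.01 -0.03 -0.02 0 0 0;0 -0.02 -0.06 -0.04 0 0 0;0 -0.04 -0.09 -0.06 0 0 0;0 -0.05 -0.12 -0.06 0 0 0;0 -0.05 -0.12 -0.06 0 0 0;0 -0.05 -0.12 -0.06 0 0 0;0 -0.05 -0.12 -0.06 0 0 0"
  force: 30

```text
time: 0.68
tool_pos: [0.53, -0.0497, 0.2827]
tcp_rot: [-0.0, 0.707, 0.707, 0.0]
ft_force: [1.2, 0.5, -0.3]
gripper_width: 0.0007
gripper_force: 0.0
```

```bash
cat >> h.py <<'E'
from scipy.spatial.transform import Rotation as Ro
def wpose():
    s=robot.sense();q=s["tcp_rot"];T=np.eye(4);T[:3,:3]=Ro.from_quat([q[1],q[2],q[3],q[0]]).as_matrix();T[:3,3]=s["tool_pos"]
    return T@optics.calibration("wrist")["mount"]
def wray(M,uv):
    c=optics.calibration("wrist");K=np.array([[c["fx"],0,c["cx"]],[0,c["fy"],c["cy"]],[0,0,1]])
    p=cv2.undistortPoints(np.array(uv,float).reshape(-1,1,2),K,c["dist_coeffs"]).reshape(-1,2)
    return M[:3,3],np.c_[p,np.ones(len(p))]@M[:3,:3].T
def wplane(M,uv,z):
    o,d=wray(M,uv);return o+d*((z-o[2])/d[:,2])[:,None]
E
python3 - <<'E'
from h import *
M=wpose();im=optics.snapshot("wrist");np.save("w1.npy",M);cv2.imwrite("pics/w1.png",im);print(robot.sense()["tool_pos"],robot.sense()["ft_force"])
for col,lo,hi in (("orange",(5,170,120),(17,255,255)),("red",(0,170,110),(4,255,255))):
    m=cv2.inRange(cv2.cvtColor(im,cv2.COLOR_BGR2HSV),lo,hi)
    for k in sorted(cv2.findContours(m,0,2)[0],key=cv2.contourArea)[-3:]: print(col,cv2.contourArea(k),cv2.boxPoints(cv2.minAreaRect(k)).round(1).tolist())
E
```

```text
[ 0.53031878 -0.04939958  0.28239713] [0.5789309  0.59392886 0.30289444]
orange 20.5 [[237.0, 97.0], [239.0, 97.0], [239.0, 114.0], [237.0, 114.0]]
orange 376.5 [[351.5, 185.5], [367.0, 170.0], [382.5, 185.5], [367.0, 201.0]]
orange 1696.5 [[241.6999969482422, 178.10000610351562], [269.8999938964844, 177.5], [271.8999938964844, 276.70001220703125], [243.6999969482422, 277.20001220703125]]
red 38.5 [[498.0, 278.0], [510.79998779296875, 271.6000061035156], [512.4000244140625, 274.79998779296875], [499.6000061035156, 281.20001220703125]]
red 1086.5 [[239.0, 84.0], [270.0, 84.0], [270.0, 120.0], [239.0, 120.0]]
```

View pics/w1.png

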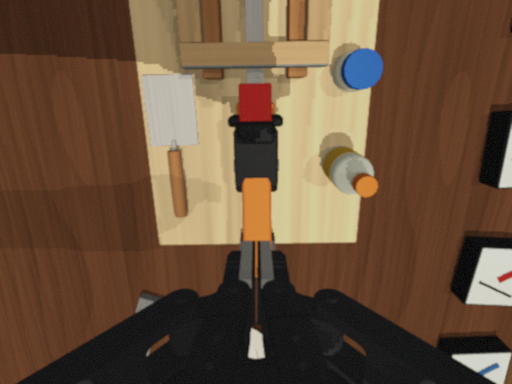

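```bash
python3 - <<'E'
from h import *
M=np.load("w1.npy")
P=wplane(M,[(160,245),(357,243)],.012);print("corners",P.round(4))
d=P[1]-P[0];print(np.linalg.norm(d),"yaw",np.arctan2(d[1],d[0]))
F=wplane(M,[(181,68),(329,67)],.072);print("frame",F.round(4),np.linalg.norm(F[1]-F[0]))
print("frame upper top edge",wplane(M,[(181,41),(329,41)],.072).round(4))
print("tab",wplane(M,[(239,84),(270,84),(239,120),(270,120)],.097).round(4).tolist())
print("trig hinge",wplane(M,[(243,178),(271,178)],.087).round(4).tolist(),"trig @row235",wplane(M,[(244,235),(271,235)],.105).round(4).tolist())
s=plane("side",[(268,138),(258,138)],.11);print("trig far end side z.11",s.round(4).tolist()); print(plane("side",[(268,138),(258,138)],.125).round(4).tolist())
print(plane("scene",[(240,217),(247,219)],.11).round(4).tolist(), plane("scene",[(240,217),(247,219)],.125).round(4).tolist())
E
```

```text
corners [[ 0.3849 -0.1886  0.012 ]
 [ 0.6837 -0.1856  0.012 ]]
0.29875933020382656 yaw 0.009939789424204199
frame [[0.4494 0.0563 0.072 ]
 [0.6097 0.0572 0.072 ]] 0.16028782709871436
frame upper top edge [[0.4514 0.0827 0.072 ]
 [0.6078 0.0827 0.072 ]]
tab [[0.5132, 0.0394, 0.097], [0.5449, 0.0394, 0.097], [0.5125, 0.0035, 0.097], [0.5454, 0.0034, 0.097]]
trig hinge [[0.5155, -0.063, 0.087], [0.5479, -0.063, 0.087]] trig @row235 [[0.5164, -0.1271, 0.105], [0.548, -0.1271, 0.105]]
trig far end side z.11 [[0.5195, -0.1817, 0.11], [0.5485, -0.1767, 0.11]]
[[0.5171, -0.165, 0.125], [0.5456, -0.1601, 0.125]]
[[0.5221, -0.1757, 0.11], [0.5468, -0.1696, 0.11]] [[0.5299, -0.1859, 0.125], [0.5543, -0.1798, 0.125]]
```

Call:
jog_arm:
  deltas: "0 -0.03 0.002 0.02 0 0 0;0 -0.06 0.002 0.04 0 0 0;0 -0.085 0.002 0.07 0 0 0;0 -0.105 0.002 0.1 0 0 0;0 -0.105 0.002 0.13 0 0 0;0 -0.105 0.002 0.145 0 0 0;0 -0.105 0.002 0.153 0 0 0;0 -0.105 0.002 0.158 0 0 0;0 -0.105 0.002 0.158 0 0 0;0 -0.105 0.002 0.158 0 0 0"

```text
time: 1.57
tool_pos: [0.5328, -0.1547, 0.1255]
tcp_rot: [0.0, 0.707, 0.707, 0.0]
ft_force: [-0.1, -0.1, 0.2]
gripper_width: -0.0001
gripper_force: 0.0
```

```bash
python3 - <<'E'
from h import *
s=robot.sense();print(s["tool_pos"],s["ft_force"],s["moment"])
M=wpose();im=optics.snapshot("wrist");np.save("w2.npy",M);cv2.imwrite("pics/w2.png",im);cv2.imwrite("pics/s2.png",optics.snapshot("side")[110:270,180:320])
E
```

```text
[ 0.53279113 -0.15469412  0.12554833] [-0.11894315 -0.13911517  0.1915397 ] [-0.02346048 -0.00329627 -0.03871654]
```

View pics/w2.png

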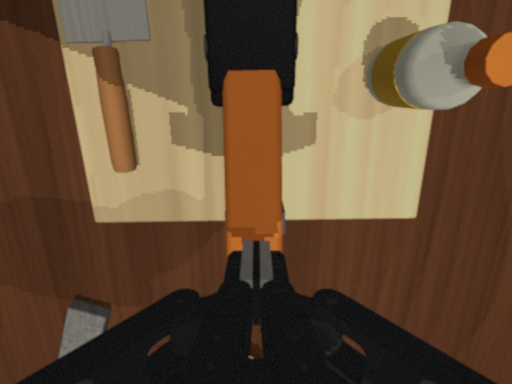

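Call:
jog_arm:
  deltas: "0 0 0 0.004 0 0 0;0 0 0 0.008 0 0 0;0 0 0 0.012 0 0 0;0 0 0 0.012 0 0 0"

```text
time: 2.0
tool_pos: [0.5314, -0.1549, 0.1119]
tcp_rot: [-0.001, 0.707, 0.707, -0.0]
ft_force: [-0.2, 0.2, -0.7]
gripper_width: -0.0006
gripper_force: 0.0
```

Call:
jog_arm:
  deltas: "0 0 0 0.004 0 0 0;0 0 0 0.008 0 0 0;0 0 0 0.012 0 0 0;0 0 0 0.012 0 0 0"

```text
time: 2.33
tool_pos: [0.532, -0.1551, 0.1003]
tcp_rot: [0.0, 0.707, 0.707, -0.0]
ft_force: [1.0, -0.6, 2.7]
gripper_width: -0.0003
gripper_force: 1.2
```

Call:
jog_arm:
  deltas: "0 0 0 0.004 0 0 0;0 0 0 0.008 0 0 0;0 0 0 0.008 0 0 0"

```text
time: 2.58
tool_pos: [0.532, -0.1547, 0.0922]
tcp_rot: [-0.0, 0.707, 0.707, 0.0]
ft_force: [1.4, 1.3, 2.7]
gripper_width: 0.0001
gripper_force: 1.4
```

```bash
python3 - <<'E'
from h import *
s=robot.sense();print(s["tool_pos"],s["ft_force"],s["moment"])
a=optics.snapshot("side")[90:250,190:310];b=optics.snapshot("scene")[150:260,200:320]
x=cv2.resize(a,None,fx=3.3,fy=3.3,interpolation=2);y=cv2.resize(b,None,fx=3.3,fy=3.3,interpolation=2)
o=np.zeros((530,800,3),np.uint8);o[:x.shape[0],:x.shape[1]]=x[:530];o[:y.shape[0],400:400+y.shape[1]]=y[:,:400]
cv2.imwrite("pics/d3.png",o)
E
```

```text
[ 0.53201322 -0.1546827   0.09217335] [1.43067136 1.33936676 2.73078388] [ 0.13498913 -0.22512365  0.06527228]
```

View pics/d3.png

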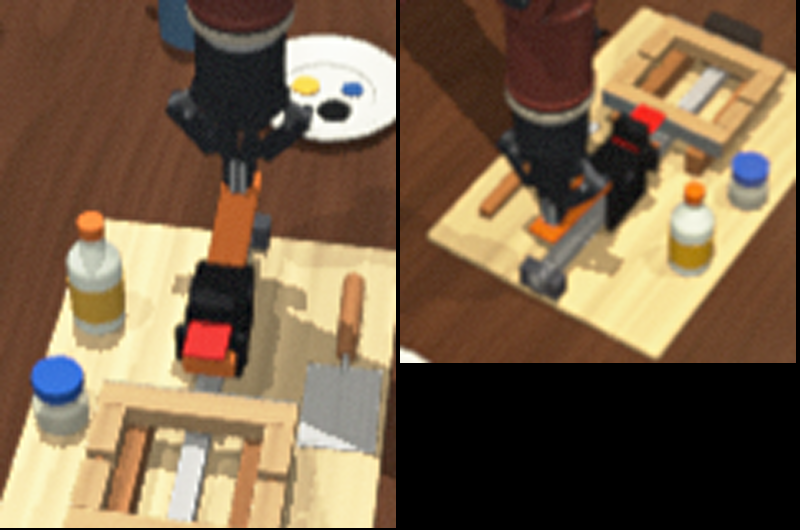

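Call:
jog_arm:
  deltas: "0 0 0 0.006 0 0 0;0 0 0 0.012 0 0 0;0 0 0 0.018 0 0 0;0 0 0 0.018 0 0 0"

```text
time: 3.02
tool_pos: [0.5315, -0.1546, 0.0734]
tcp_rot: [-0.001, 0.707, 0.707, -0.0]
ft_force: [1.0, 1.5, 2.7]
gripper_width: 0.0001
gripper_force: 1.5
```

Call:
jog_arm:
  deltas: "0 0 0 0.006 0 0 0;0 0 0 0.01 0 0 0;0 0 0 0.01 0 0 0"

```text
time: 3.27
tool_pos: [0.5318, -0.1549, 0.0641]
tcp_rot: [-0.0, 0.707, 0.707, -0.0]
ft_force: [1.0, 2.9, 4.3]
gripper_width: 0.0001
gripper_force: 2.1
```

```bash
cat >> h.py <<'E'
def look(n):
    s=robot.sense();print(s["time"],s["tool_pos"].round(4),s["ft_force"].round(2))
    M=wpose();im=optics.snapshot("wrist");np.save(n+".npy",M);cv2.imwrite(f"pics/{n}.png",im)
    h=cv2.cvtColor(im,cv2.COLOR_BGR2HSV)
    for col,lo,hi in (("orange",(5,150,70),(17,255,255)),("red",(0,170,90),(4,255,255))):
        m=cv2.inRange(h,lo,hi);m[:,:190]=0;m[:,320:]=0
        for k in sorted(cv2.findContours(m,0,2)[0],key=cv2.contourArea)[-2:]:
            if cv2.contourArea(k)>15: print(col,cv2.contourArea(k),cv2.boundingRect(k))
    for n2 in ("scene","side"):
        im=optics.snapshot(n2);h=cv2.cvtColor(im,cv2.COLOR_BGR2HSV)
        m=cv2.inRange(h,(0,190,100),(4,255,255))
        x0,y0,x1,y1=(230,150,320,215) if n2=="scene" else (225,150,290,260)
        k=np.zeros_like(m);k[y0:y1,x0:x1]=m[y0:y1,x0:x1]
        cs=[c for c in cv2.findContours(k,0,2)[0] if cv2.contourArea(c)>8]
        for c in cs:
            mm=cv2.moments(c);u=(mm["m10"]/mm["m00"],mm["m01"]/mm["m00"]);print(n2,"red",u,plane(n2,[u],.097)[0].round(4),cv2.contourArea(c))
E
python3 -c "
from h import *
look('w4')"
```

```text
3.2667 [ 0.5318 -0.1549  0.0641] [0.95 2.92 4.28]
orange 941.0 (289, 253, 31, 43)
orange 13007.5 (212, 64, 81, 203)
scene red (275.8735632183908, 183.92528735632183) [0.5312 0.0359 0.097 ] 29.0
side red (251.92789115646258, 194.48843537414965) [0.5287 0.0328 0.097 ] 122.5
```

Call:
jog_arm:
  deltas: "0 0 0 -0.02 0 0 0;0 0.005 0 -0.04 0 0 0;0 0.01 0 -0.055 0 0 0;0 0.01 0 -0.055 0 0 0"

```text
time: 3.75
tool_pos: [0.5333, -0.145, 0.1227]
tcp_rot: [0.002, 0.707, 0.707, 0.001]
ft_force: [0.9, -0.5, 0.5]
gripper_width: 0.0
gripper_force: 0.0
```

```bash
python3 -c "
from h import *
look('w5')
for n,r in (('scene',(230,150,320,215)),('side',(225,150,290,260))):
    im=cv2.imread(f'pics/{n}0.png');h=cv2.cvtColor(im,cv2.COLOR_BGR2HSV);m=cv2.inRange(h,(0,190,100),(4,255,255));x0,y0,x1,y1=r;k=np.zeros_like(m);k[y0:y1,x0:x1]=m[y0:y1,x0:x1]
    for c in cv2.findContours(k,0,2)[0]:
        if cv2.contourArea(c)>8: mm=cv2.moments(c);u=(mm['m10']/mm['m00'],mm['m01']/mm['m00']);print(n,u,plane(n,[u],.097)[0].round(4))
"
```

```text
3.75 [ 0.5333 -0.145   0.1227] [ 0.87 -0.54  0.5 ]
orange 209.0 (251, 325, 12, 32)
orange 13834.0 (190, 69, 130, 227)
scene red (275.8735632183908, 183.92528735632183) [0.5312 0.0359 0.097 ] 29.0
side red (251.78976486860302, 194.36929460580913) [0.5292 0.0324 0.097 ] 120.5
scene (274.2657004830918, 185.04347826086956) [0.5295 0.0278 0.097 ]
side (252.59375, 191.38988095238093) [0.529  0.0216 0.097 ]
```

View pics/w5.png

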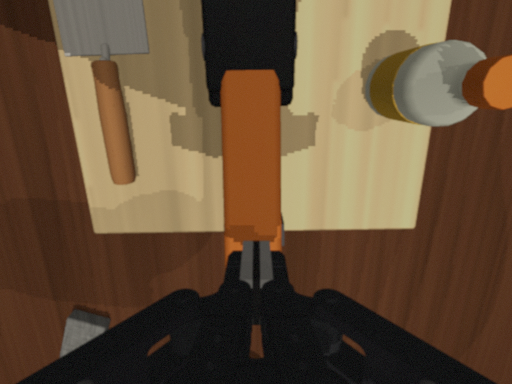

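Call:
jog_arm:
  deltas: "0 0 0 0.02 0 0 0;0 0 0 0.03 0 0 0;0 0 0 0.04 0 0 0;0 0 0 0.05 0 0 0;0 0 0 0.059 0 0 0;0 0 0 0.059 0 0 0"

```text
time: 4.4
tool_pos: [0.5309, -0.1445, 0.0587]
tcp_rot: [-0.001, 0.707, 0.707, -0.001]
ft_force: [-0.1, 0.6, 2.8]
gripper_width: -0.0002
gripper_force: 1.4
```

Call:
jog_arm:
  deltas: "0 0 0 -0.02 0 0 0;0 0.005 0 -0.04 0 0 0;0 0.01 0 -0.058 0 0 0;0 0.01 0 -0.058 0 0 0"

```text
time: 4.73
tool_pos: [0.5335, -0.1348, 0.122]
tcp_rot: [0.002, 0.707, 0.707, 0.001]
ft_force: [-0.2, 0.6, 0.5]
gripper_width: 0.0
gripper_force: 0.0
```

```bash
python3 -c "
from h import *
look('w6')"
```

```text
4.7333 [ 0.5335 -0.1348  0.122 ] [-0.17  0.58  0.47]
orange 1533.0 (285, 241, 35, 55)
orange 11572.5 (190, 69, 92, 227)
scene red (277.2142857142857, 181.65714285714284) [0.529  0.0485 0.097 ] 35.0
side red (251.26638772663875, 196.6931659693166) [0.5291 0.0407 0.097 ] 119.5
```

Call:
jog_arm:
  deltas: "0 0 0 0.02 0 0 0;0 0 0 0.03 0 0 0;0 0 0 0.04 0 0 0;0 0 0 0.04 0 0 0;0 0 0 0.04 0 0 0"

```text
time: 5.3
tool_pos: [0.531, -0.1349, 0.0779]
tcp_rot: [-0.001, 0.707, 0.707, -0.001]
ft_force: [-1.0, 1.3, 2.7]
gripper_width: -0.0001
gripper_force: 1.1
```

Call:
jog_arm:
  deltas: "0 0 0 0.01 0 0 0;0 0 0 0.01 0 0 0"

```text
time: 5.47
tool_pos: [0.5319, -0.1351, 0.0683]
tcp_rot: [-0.0, 0.707, 0.707, -0.0]
ft_force: [1.4, 0.6, 3.7]
gripper_width: -0.0004
gripper_force: 1.8
```

Call:
jog_arm:
  deltas: "0 0 0 0.01 0 0 0;0 0 0 0.01 0 0 0"

```text
time: 5.63
tool_pos: [0.5319, -0.135, 0.0584]
tcp_rot: [-0.0, 0.707, 0.707, -0.0]
ft_force: [0.8, -0.3, 3.3]
gripper_width: 0.0001
gripper_force: 1.4
```

```bash
python3 -c "
from h import *
look('w7')"
```

```text
5.6333 [ 0.5319 -0.135   0.0584] [ 0.75 -0.27  3.26]
orange 209.0 (250, 326, 11, 32)
orange 13700.5 (209, 57, 85, 210)
scene red (278.796875, 179.90104166666666) [0.5289 0.0595 0.097 ] 32.0
side red (250.45743145743145, 200.18759018759016) [0.529 0.053 0.097] 115.5
```

Call:
jog_arm:
  deltas: "0 0 0 -0.02 0 0 0;0 0.01 0 -0.04 0 0 0;0 0.024 0 -0.058 0 0 0;0 0.024 0 -0.058 0 0 0"

```text
time: 6.12
tool_pos: [0.5339, -0.109, 0.1206]
tcp_rot: [0.002, 0.706, 0.708, 0.002]
ft_force: [0.2, -0.3, 1.0]
gripper_width: -0.0001
gripper_force: 0.0
```

```bash
python3 -c "
from h import *
look('w8')
M=wpose();im=cv2.imread('pics/w8.png');c=optics.calibration('scene');s=optics.snapshot('scene')[140:250,210:330];t=optics.snapshot('side')[130:290,180:310]
o=np.zeros((560,800,3),np.uint8);o[:384,:512]=im
s=cv2.resize(s,None,fx=2.4,fy=2.4,interpolation=2);t=cv2.resize(t,None,fx=1.8,fy=1.8,interpolation=2)
o[:264,512:800]=s;o[265:265+t.shape[0],515:515+t.shape[1]]=t
cv2.imwrite('pics/d8.png',o)"
```

```text
6.1167 [ 0.5339 -0.109   0.1206] [ 0.18 -0.3   1.05]
orange 686.0 (288, 266, 32, 30)
orange 9096.5 (190, 96, 89, 200)
red 123.0 (214, 6, 66, 6)
scene red (278.7435897435897, 179.9128205128205) [0.5288 0.0593 0.097 ] 32.5
side red (250.4486638537271, 200.1912798874824) [0.529 0.053 0.097] 118.5
```

View pics/d8.png

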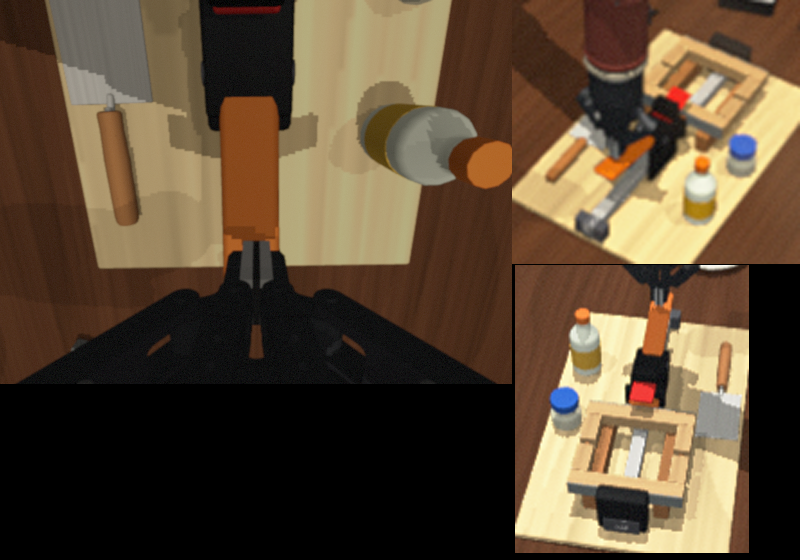

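Call:
jog_arm:
  deltas: "0 0 0 0.015 0 0 0;0 0 0 0.025 0 0 0;0 0 0 0.035 0 0 0;0 0 0 0.035 0 0 0"

```text
time: 6.7
tool_pos: [0.5309, -0.1107, 0.0796]
tcp_rot: [-0.001, 0.707, 0.707, -0.001]
ft_force: [0.4, 2.1, 3.5]
gripper_width: -0.0001
gripper_force: 1.6
```

Call:
jog_arm:
  deltas: "0 0 0 0.008 0 0 0;0 0 0 0.008 0 0 0;0 0 0 0.008 0 0 0"

```text
time: 6.95
tool_pos: [0.5319, -0.1108, 0.0739]
tcp_rot: [-0.0, 0.707, 0.707, -0.0]
ft_force: [-0.6, 2.8, 6.7]
gripper_width: -0.0004
gripper_force: 2.8
```

Call:
jog_arm:
  deltas: "0 0 0 0.008 0 0 0;0 0 0 0.008 0 0 0;0 0 0 0.008 0 0 0"

```text
time: 7.2
tool_pos: [0.5325, -0.1105, 0.0664]
tcp_rot: [0.0, 0.707, 0.707, 0.0]
ft_force: [0.1, 4.4, 8.7]
gripper_width: 0.0004
gripper_force: 3.8
```

```bash
python3 -c "
from h import *
look('w9')"
```

```text
7.2 [ 0.5325 -0.1105  0.0664] [0.08 4.42 8.72]
orange 217.0 (250, 329, 13, 29)
orange 10183.0 (211, 99, 78, 178)
scene red (280.0820512820513, 178.18974358974356) [0.528  0.0697 0.097 ] 32.5
side red (249.88888888888886, 202.93795093795092) [0.5287 0.0625 0.097 ] 115.5
```

Call:
jog_arm:
  deltas: "0 0 0 0.006 0 0 0;0 0 0 0.006 0 0 0;0 0 0 0.006 0 0 0"

```text
time: 7.6
tool_pos: [0.5328, -0.1105, 0.0607]
tcp_rot: [0.0, 0.707, 0.707, 0.001]
ft_force: [0.8, 3.0, 8.4]
gripper_width: -0.0001
gripper_force: 3.9
```

Call:
jog_arm:
  deltas: "0 0 0 -0.02 0 0 0;0 0.005 0 -0.04 0 0 0;0 0.012 0 -0.055 0 0 0;0 0.012 0 -0.055 0 0 0"

```text
time: 7.93
tool_pos: [0.5333, -0.0984, 0.1178]
tcp_rot: [0.001, 0.707, 0.707, 0.001]
ft_force: [1.0, -0.5, 1.4]
gripper_width: 0.0
gripper_force: 0.0
```

```bash
python3 -c "
from h import *
look('w10')"
```

```text
7.9333 [ 0.5333 -0.0984  0.1178] [ 1.   -0.46  1.36]
orange 347.5 (190, 279, 33, 17)
orange 8396.5 (220, 98, 60, 175)
red 21.0 (215, 8, 16, 3)
red 55.5 (232, 6, 49, 5)
scene red (280.078125, 178.234375) [0.5281 0.0695 0.097 ] 32.0
side red (249.90884353741495, 203.26666666666665) [0.5285 0.0636 0.097 ] 122.5
```

Call:
jog_arm:
  deltas: "0 0 0 0.012 0 0 0;0 0 0 0.022 0 0 0;0 0 0 0.03 0 0 0;0 0 0 0.036 0 0 0;0 0 0 0.036 0 0 0"

```text
time: 8.5
tool_pos: [0.5318, -0.0976, 0.0769]
tcp_rot: [-0.001, 0.707, 0.707, 0.0]
ft_force: [-1.1, 5.6, 8.5]
gripper_width: 0.0001
gripper_force: 4.2
```

Call:
jog_arm:
  deltas: "0 0 0 0.006 0 0 0;0 0 0 0.006 0 0 0;0 0 0 0.006 0 0 0"

```text
time: 8.75
tool_pos: [0.532, -0.0977, 0.0718]
tcp_rot: [-0.001, 0.707, 0.707, 0.0]
ft_force: [0.2, 3.9, 9.6]
gripper_width: 0.0001
gripper_force: 3.8
```

```bash
python3 -c "
from h import *
look('w11')"
```

```text
8.75 [ 0.532  -0.0977  0.0718] [0.18 3.92 9.61]
orange 151.0 (251, 338, 12, 20)
orange 8944.0 (214, 114, 75, 162)
scene red (280.9848484848485, 177.010101010101) [0.5275 0.0768 0.097 ] 33.0
side red (249.46723646723643, 204.67806267806267) [0.5287 0.0685 0.097 ] 117.0
```

Call:
jog_arm:
  deltas: "0 0 0 0.004 0 0 0;0 0 0 0.004 0 0 0;0 0 0 0.004 0 0 0"

```text
time: 9.15
tool_pos: [0.5322, -0.0976, 0.0681]
tcp_rot: [-0.001, 0.707, 0.707, 0.001]
ft_force: [-0.1, 5.6, 8.8]
gripper_width: 0.0001
gripper_force: 4.4
```

Call:
jog_arm:
  deltas: "0 0 0 0.003 0 0 0;0 0 0 0.003 0 0 0;0 0 0 0.003 0 0 0"

```text
time: 9.4
tool_pos: [0.5324, -0.0976, 0.0653]
tcp_rot: [-0.0, 0.707, 0.707, 0.001]
ft_force: [-0.5, 3.7, 10.3]
gripper_width: 0.0001
gripper_force: 4.8
```

Call:
jog_arm:
  deltas: "0 0 0 0.002 0 0 0;0 0 0 0.002 0 0 0;0 0 0 0.002 0 0 0"

```text
time: 9.65
tool_pos: [0.5325, -0.0975, 0.0634]
tcp_rot: [-0.0, 0.707, 0.707, 0.001]
ft_force: [-0.8, 5.3, 11.3]
gripper_width: -0.0003
gripper_force: 5.1
```

Call:
jog_arm:
  deltas: "0 0 0 0.002 0 0 0;0 0 0 0.004 0 0 0;0 0 0 0.004 0 0 0;0 0 0 0.004 0 0 0"

```text
time: 9.98
tool_pos: [0.5326, -0.0975, 0.0596]
tcp_rot: [-0.0, 0.707, 0.707, 0.001]
ft_force: [-0.7, 6.3, 12.9]
gripper_width: -0.0001
gripper_force: 5.8
```

```bash
python3 -c "
from h import *
look('w12')
t=[robot.sense()['ft_force'][2] for _ in range(3)];print(t)"
```

```text
9.9833 [ 0.5326 -0.0975  0.0596] [-0.72  6.31 12.94]
orange 48.5 (250, 351, 13, 7)
orange 9562.0 (210, 109, 79, 168)
scene red (281.60714285714283, 176.98214285714286) [0.5293 0.0783 0.097 ] 28.0
side red (249.35170603674538, 206.16666666666666) [0.5281 0.0735 0.097 ] 127.0
[np.float64(13.119448433032257), np.float64(13.119448433032257), np.float64(13.119448433032257)]
```

Call:
jog_arm:
  deltas: "0 0 0 -0.02 0 0 0;0 0.004 0 -0.04 0 0 0;0 0.009 0 -0.055 0 0 0;0 0.009 0 -0.055 0 0 0"

```text
time: 10.47
tool_pos: [0.5329, -0.0893, 0.116]
tcp_rot: [0.001, 0.707, 0.707, 0.001]
ft_force: [0.8, -0.0, 0.2]
gripper_width: 0.0002
gripper_force: 0.0
```

```bash
python3 -c "
from h import *
look('w13')"
```

```text
10.4667 [ 0.5329 -0.0893  0.116 ] [ 0.79 -0.05  0.17]
orange 218.0 (250, 326, 13, 32)
orange 8270.0 (220, 101, 61, 172)
scene red (281.06666666666666, 176.83333333333334) [0.5272 0.0778 0.097 ] 30.0
side red (249.375350140056, 205.47619047619045) [0.5285 0.0712 0.097 ] 119.0
```

Call:
jog_arm:
  deltas: "0 0 0 0.01 0 0 0;0 0 0 0.014 0 0 0;0 0 0 0.018 0 0 0;0 0 0 0.018 0 0 0"

```text
time: 10.95
tool_pos: [0.5311, -0.0903, 0.0953]
tcp_rot: [-0.001, 0.707, 0.707, -0.001]
ft_force: [-1.2, -0.7, 2.0]
gripper_width: 0.0002
gripper_force: 1.4
```

Call:
jog_arm:
  deltas: "0 0 0 0.006 0 0 0;0 0 0 0.006 0 0 0;0 0 0 0.006 0 0 0"

```text
time: 11.2
tool_pos: [0.532, -0.0904, 0.0909]
tcp_rot: [0.0, 0.707, 0.707, -0.0]
ft_force: [-2.2, -1.5, 5.6]
gripper_width: 0.0004
gripper_force: 3.3
```

Call:
jog_arm:
  deltas: "0 0 0 0.005 0 0 0;0 0 0 0.005 0 0 0;0 0 0 0.005 0 0 0"

```text
time: 11.45
tool_pos: [0.5321, -0.0901, 0.0863]
tcp_rot: [0.0, 0.707, 0.707, 0.0]
ft_force: [-3.4, 0.2, 8.4]
gripper_width: 0.0002
gripper_force: 4.3
```

Call:
jog_arm:
  deltas: "0 0 0 0.003 0 0 0;0 0 0 0.003 0 0 0;0 0 0 0.003 0 0 0"

```text
time: 11.7
tool_pos: [0.5322, -0.0899, 0.0835]
tcp_rot: [0.0, 0.707, 0.707, 0.0]
ft_force: [-4.0, 0.9, 9.6]
gripper_width: 0.0001
gripper_force: 5.1
```

Call:
jog_arm:
  deltas: "0 0 0 0.002 0 0 0;0 0 0 0.002 0 0 0;0 0 0 0.002 0 0 0"

```text
time: 11.95
tool_pos: [0.5322, -0.0896, 0.0815]
tcp_rot: [-0.0, 0.707, 0.707, 0.0]
ft_force: [-3.5, 0.4, 10.9]
gripper_width: 0.0002
gripper_force: 5.4
```

Call:
jog_arm:
  deltas: "0 0 0 0.004 0 0 0;0 0 0 0.004 0 0 0;0 0 0 0.004 0 0 0"

```text
time: 12.2
tool_pos: [0.5323, -0.0891, 0.0778]
tcp_rot: [-0.0, 0.707, 0.707, 0.001]
ft_force: [-4.3, 3.3, 14.1]
gripper_width: -0.0002
gripper_force: 6.9
```

Call:
jog_arm:
  deltas: "0 0 0 0.002 0 0 0;0 0 0 0.002 0 0 0;0 0 0 0.002 0 0 0"

```text
time: 12.45
tool_pos: [0.5324, -0.089, 0.076]
tcp_rot: [-0.0, 0.707, 0.707, 0.001]
ft_force: [-6.0, 3.0, 15.3]
gripper_width: 0.0004
gripper_force: 7.9
```

```bash
python3 -c "
from h import *
look('w14')
s=robot.sense();print(s['ft_force'],s['moment'])"
```

```text
12.45 [ 0.5324 -0.089   0.076 ] [-5.96  3.03 15.26]
orange 117.0 (251, 343, 12, 15)
orange 8386.0 (214, 122, 73, 158)
scene red (281.65104166666663, 176.28125) [0.5275 0.0815 0.097 ] 32.0
side red (249.20480225988697, 206.21186440677965) [0.5285 0.0737 0.097 ] 118.0
[-5.16639104  4.59056667 15.82205042] [0.89195947 1.30995062 0.04270654]
```

Call:
jog_arm:
  deltas: "0 0 0 0.002 0 0 0;0 0 0 0.002 0 0 0;0 0 0 0.002 0 0 0"

```text
time: 12.85
tool_pos: [0.5324, -0.0887, 0.0742]
tcp_rot: [-0.0, 0.707, 0.707, 0.001]
ft_force: [-6.0, 5.5, 17.3]
gripper_width: 0.0004
gripper_force: 8.6
```

```bash
python3 -c "
from h import *
look('w15')
s=robot.sense();print(s['ft_force'],s['moment'],s['tool_pos'])"
```

```text
12.85 [ 0.5324 -0.0887  0.0742] [-5.95  5.53 17.33]
orange 103.0 (250, 346, 13, 12)
orange 8390.0 (213, 122, 74, 157)
scene red (281.66666666666663, 176.359375) [0.5277 0.0812 0.097 ] 32.0
side red (249.21853388658366, 206.4896265560166) [0.5283 0.0746 0.097 ] 120.5
[-6.27177852  4.0561701  17.21340817] [1.07254181 1.42114425 0.02957394] [ 0.53242705 -0.08860935  0.0742126 ]
```

Call:
jog_arm:
  deltas: "0 0 0 -0.015 0 0 0;0 0 0 -0.035 0 0 0;0 0 0 -0.035 0 0 0;0 0 0 -0.035 0 0 0"

```text
time: 13.33
tool_pos: [0.5326, -0.09, 0.1085]
tcp_rot: [0.001, 0.707, 0.707, 0.001]
ft_force: [-0.1, -0.3, 0.0]
gripper_width: 0.0001
gripper_force: 0.0
```

```bash
python3 -c "
from h import *
look('w16')
"
```

```text
13.3333 [ 0.5326 -0.09    0.1085] [-0.12 -0.29  0.03]
orange 155.0 (250, 326, 12, 32)
orange 8973.0 (219, 96, 64, 181)
red 42.5 (223, 0, 49, 3)
scene red (281.33830845771143, 176.636815920398) [0.5275 0.0792 0.097 ] 33.5
side red (249.28129395218002, 205.72573839662448) [0.5286 0.0721 0.097 ] 118.5
```

Call:
jog_arm:
  deltas: "0 -0.02 0 -0.03 0 0 0;0 -0.05 0 -0.06 0 0 0;0 -0.08 0 -0.07 0 0 0;0 -0.11 0 -0.07 0 0 0;0 -0.11 0 -0.07 0 0 0"

```text
time: 13.9
tool_pos: [0.5307, -0.2071, 0.178]
tcp_rot: [0.001, 0.71, 0.704, -0.001]
ft_force: [-0.9, -0.3, -0.4]
gripper_width: -0.0003
gripper_force: 0.0
```

```bash
python3 -c "
from h import *
look('w17')
im=cv2.imread('pics/w17.png');M=np.load('w17.npy')
m=cv2.inRange(cv2.cvtColor(im,cv2.COLOR_BGR2HSV),(5,150,70),(17,255,255));m[:,:190]=0;m[:,320:]=0
k=max(cv2.findContours(m,0,2)[0],key=cv2.contourArea)
b=cv2.approxPolyDP(k,3,True).reshape(-1,2);print(b.tolist())
x,y,w,h=cv2.boundingRect(k)
print([(r,np.flatnonzero(m[r])[[0,-1]].tolist()) for r in range(y,y+h,8) if m[r].any()])
for z in (.07,.08,.09): print(z,wplane(M,[(x+w/2,y),(x+w/2,y+h)],z).round(4).tolist())
"
```

```text
13.9 [ 0.5307 -0.2071  0.178 ] [-0.86 -0.28 -0.44]
orange 4681.5 (228, 0, 53, 96)
orange 13255.5 (190, 154, 130, 143)
scene red (281.4207650273224, 176.62841530054644) [0.5277 0.0794 0.097 ] 30.5
side red (249.25423728813558, 205.67937853107344) [0.5287 0.0719 0.097 ] 118.0
[[319, 154], [285, 155], [283, 161], [232, 163], [228, 156], [190, 157], [190, 269], [214, 263], [221, 268], [227, 253], [240, 249], [243, 238], [259, 239], [264, 235], [271, 241], [272, 249], [282, 249], [286, 254], [289, 280], [297, 292], [309, 292], [310, 296], [319, 287]]
[(154, [295, 319]), (162, [190, 319]), (170, [190, 319]), (178, [190, 319]), (186, [190, 319]), (194, [190, 318]), (202, [190, 319]), (210, [191, 318]), (218, [190, 319]), (226, [191, 317]), (234, [190, 319]), (242, [191, 319]), (250, [190, 319]), (258, [190, 319]), (266, [190, 319]), (274, [289, 319]), (282, [290, 319]), (290, [296, 315])]
0.07 [[0.5305, -0.1758, 0.07], [0.5292, -0.3191, 0.07]]
0.08 [[0.5305, -0.1739, 0.08], [0.5292, -0.3116, 0.08]]
0.09 [[0.5305, -0.1719, 0.09], [0.5293, -0.3041, 0.09]]
```

View pics/w17.png

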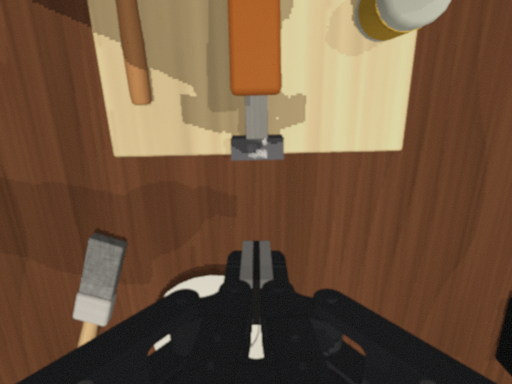

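```bash
python3 -c "
from h import *
M=np.load('w17.npy')
print(M[:3,3])
for z in (.08,.09,.1,.11,.12,.13):
  a=wplane(M,[(230,86),(281,86),(255,93)],z);print(z,a[2].round(4),np.linalg.norm(a[1]-a[0]).round(4))
"
```

```text
[ 0.53128025 -0.12529667  0.32814081]
0.08 [ 0.531  -0.1269  0.08  ] 0.0386
0.09 [ 0.531  -0.1268  0.09  ] 0.0371
0.1 [ 0.531  -0.1267  0.1   ] 0.0355
0.11 [ 0.531  -0.1267  0.11  ] 0.034
0.12 [ 0.531  -0.1266  0.12  ] 0.0324
0.13 [ 0.531  -0.1266  0.13  ] 0.0308
```

Call:
jog_arm:
  deltas: "0 0.03 0 0 0 0 0;0 0.06 0 0.01 0 0 0;0 0.09 0 0.03 0 0 0;0 0.1 0 0.055 0 0 0;0 0.1 0 0.065 0 0 0;0 0.1 0 0.065 0 0 0;0 0.1 0 0.065 0 0 0"

```text
time: 14.63
tool_pos: [0.5316, -0.1003, 0.1126]
tcp_rot: [-0.0, 0.707, 0.707, -0.001]
ft_force: [0.6, 0.3, 0.2]
gripper_width: 0.0002
gripper_force: 0.0
```

Call:
jog_arm:
  deltas: "0 0 0 0.008 0 0 0;0 0 0 0.016 0 0 0;0 0 0 0.022 0 0 0;0 0 0 0.022 0 0 0;0 0 0 0.022 0 0 0"

```text
time: 15.05
tool_pos: [0.5321, -0.1006, 0.0909]
tcp_rot: [0.0, 0.707, 0.707, -0.0]
ft_force: [0.2, -1.2, 3.0]
gripper_width: -0.0002
gripper_force: 1.2
```

Call:
jog_arm:
  deltas: "0 0 0 0.006 0 0 0;0 0 0 0.006 0 0 0;0 0 0 0.006 0 0 0"

```text
time: 15.3
tool_pos: [0.5325, -0.1006, 0.0855]
tcp_rot: [0.001, 0.707, 0.707, 0.0]
ft_force: [-0.3, -2.4, 6.1]
gripper_width: -0.0001
gripper_force: 3.2
```

Call:
jog_arm:
  deltas: "0 0 0 0.006 0 0 0;0 0 0 0.006 0 0 0;0 0 0 0.006 0 0 0"

```text
time: 15.55
tool_pos: [0.5326, -0.1002, 0.0799]
tcp_rot: [0.001, 0.707, 0.707, 0.0]
ft_force: [-1.8, -1.6, 9.1]
gripper_width: -0.0001
gripper_force: 4.9
```

Call:
jog_arm:
  deltas: "0 0 0 0.004 0 0 0;0 0 0 0.004 0 0 0;0 0 0 0.004 0 0 0"

```text
time: 15.8
tool_pos: [0.5327, -0.0999, 0.0762]
tcp_rot: [0.0, 0.707, 0.707, 0.001]
ft_force: [-3.2, 1.2, 12.7]
gripper_width: -0.0002
gripper_force: 6.4
```

Call:
jog_arm:
  deltas: "0 0 0 0.003 0 0 0;0 0 0 0.003 0 0 0;0 0 0 0.003 0 0 0"

```text
time: 16.05
tool_pos: [0.5327, -0.0995, 0.0734]
tcp_rot: [0.0, 0.707, 0.707, 0.001]
ft_force: [-2.9, 1.9, 13.9]
gripper_width: 0.0001
gripper_force: 7.3
```

```bash
python3 -c "
from h import *
look('w18')
s=robot.sense();print(s['ft_force'],s['tool_pos'])"
```

```text
16.05 [ 0.5327 -0.0995  0.0734] [-2.95  1.92 13.88]
orange 158.0 (251, 334, 12, 24)
orange 10388.0 (212, 96, 75, 185)
scene red (281.71751412429376, 176.12429378531073) [0.5272 0.0823 0.097 ] 29.5
side red (249.22357723577235, 206.58536585365854) [0.5282 0.075  0.097 ] 123.0
[-3.95772625  1.6922482  14.1410304 ] [ 0.53272548 -0.09949257  0.07350799]
```

Call:
jog_arm:
  deltas: "0 0 0 0.0025 0 0 0;0 0 0 0.0025 0 0 0;0 0 0 0.0025 0 0 0"

```text
time: 16.45
tool_pos: [0.5328, -0.099, 0.0711]
tcp_rot: [0.0, 0.707, 0.707, 0.001]
ft_force: [-4.6, 3.5, 15.9]
gripper_width: 0.0003
gripper_force: 7.8
```

```bash
python3 -c "
from h import *
look('w19')
s=robot.sense();print(s['ft_force'],s['tool_pos'])"
```

```text
16.45 [ 0.5328 -0.099   0.0711] [-4.64  3.52 15.88]
orange 112.0 (251, 337, 10, 21)
orange 10385.5 (211, 96, 77, 183)
scene red (281.8692810457516, 176.37254901960785) [0.5284 0.0815 0.097 ] 25.5
side red (249.26585695006747, 206.73684210526315) [0.528  0.0754 0.097 ] 123.5
[-3.70779005  2.72751418 16.07621158] [ 0.53275761 -0.09902491  0.07110505]
```

Call:
jog_arm:
  deltas: "0 0 0 0.001 0 0 0;0 0 0 0.001 0 0 0;0 0 0 0.001 0 0 0"

```text
time: 16.85
tool_pos: [0.5328, -0.099, 0.0702]
tcp_rot: [0.0, 0.707, 0.707, 0.001]
ft_force: [-4.4, 3.3, 16.7]
gripper_width: 0.0003
gripper_force: 8.3
```

Call:
jog_arm:
  deltas: "0 0 0 -0.015 0 0 0;0 0 0 -0.035 0 0 0;0 0 0 -0.037 0 0 0;0 0 0 -0.037 0 0 0"

```text
time: 17.18
tool_pos: [0.5327, -0.0999, 0.1065]
tcp_rot: [0.001, 0.707, 0.707, 0.001]
ft_force: [0.4, 0.3, -0.6]
gripper_width: 0.0001
gripper_force: 0.0
```

```bash
python3 -c "
from h import *
look('w20')"
```

```text
17.1833 [ 0.5327 -0.0999  0.1065] [ 0.4   0.27 -0.62]
orange 150.0 (251, 326, 12, 32)
orange 10842.0 (217, 72, 66, 210)
scene red (281.65104166666663, 176.28125) [0.5275 0.0815 0.097 ] 32.0
side red (249.21751412429376, 206.19774011299435) [0.5285 0.0737 0.097 ] 118.0
```

Call:
jog_arm:
  deltas: "0 0 0 -0.035 0 0 0;0 0.01 0 -0.07 0 0 0;0 0.05 0 -0.07 0 0 0;0 0.09 -0.002 -0.07 0 0 0;0 0.13 -0.004 -0.07 0 0 0;0 0.17 -0.004 -0.07 0 0 0;0 0.17 -0.004 -0.07 0 0 0;0 0.17 -0.004 -0.045 0 0 0;0 0.17 -0.004 -0.025 0 0 0;0 0.17 -0.004 -0.025 0 0 0"

```text
time: 18.17
tool_pos: [0.525, 0.0695, 0.1256]
tcp_rot: [-0.002, 0.707, 0.707, -0.003]
ft_force: [-1.3, -0.4, -1.0]
gripper_width: -0.0
gripper_force: 0.0
```

```bash
python3 -c "
from h import *
look('w21')"
```

```text
18.1667 [0.525  0.0695 0.1256] [-1.29 -0.36 -0.99]
orange 615.0 (312, 38, 8, 135)
orange 1919.5 (190, 41, 20, 134)
red 2578.0 (234, 193, 55, 55)
scene red (281.66666666666663, 176.5752688172043) [0.5283 0.0802 0.097 ] 31.0
side red (249.27019089574154, 206.14243759177677) [0.5284 0.0735 0.097 ] 113.5
```

```bash
python3 -c "
from h import *
M=np.load('w21.npy');im=cv2.imread('pics/w21.png')
m=cv2.inRange(cv2.cvtColor(im,cv2.COLOR_BGR2HSV),(0,170,90),(4,255,255))
for r in range(193,249,6): f=np.flatnonzero(m[r,200:320])+200;print(r,f[0],f[-1],wplane(M,[(f[0],r),(f[-1]+1,r)],.097).round(4)[:,:2].tolist())
"
```

```text
193 238 286 [[0.514, 0.0923], [0.5439, 0.0924]]
199 234 287 [[0.5115, 0.0885], [0.5446, 0.0885]]
205 235 287 [[0.512, 0.0845], [0.5447, 0.0846]]
211 235 287 [[0.5119, 0.0806], [0.5449, 0.0806]]
217 235 287 [[0.5118, 0.0765], [0.545, 0.0766]]
223 235 287 [[0.5117, 0.0724], [0.5451, 0.0725]]
229 235 288 [[0.5117, 0.0683], [0.5459, 0.0684]]
235 235 288 [[0.5116, 0.0641], [0.546, 0.0642]]
241 235 287 [[0.5115, 0.0598], [0.5455, 0.0599]]
247 237 239 [[0.5127, 0.0555], [0.5146, 0.0555]]
```

Call:
jog_arm:
  deltas: "0 0 0.003 0 0 0 0;0 0 0.003 0.006 0 0 0;0 0 0.003 0.01 0 0 0;0 0 0.003 0.01 0 0 0"

```text
time: 18.65
tool_pos: [0.5306, 0.0698, 0.1196]
tcp_rot: [-0.0, 0.707, 0.707, -0.0]
ft_force: [-1.0, -0.6, -1.0]
gripper_width: 0.0004
gripper_force: 0.0
```

Call:
jog_arm:
  deltas: "0 0.001 -0.002 0.006 0 0 0;0 0.001 -0.002 0.01 0 0 0;0 0.001 -0.002 0.01 0 0 0"

```text
time: 18.9
tool_pos: [0.5282, 0.071, 0.1092]
tcp_rot: [-0.0, 0.707, 0.707, -0.001]
ft_force: [0.1, -0.5, -0.1]
gripper_width: 0.0
gripper_force: 0.0
```

Call:
jog_arm:
  deltas: "0 0 0 0.005 0 0 0;0 0 0 0.005 0 0 0"

```text
time: 19.07
tool_pos: [0.5286, 0.071, 0.1045]
tcp_rot: [-0.0, 0.707, 0.707, -0.0]
ft_force: [0.7, -0.1, 0.1]
gripper_width: -0.0002
gripper_force: 0.0
```

Call:
jog_arm:
  deltas: "0 0 0 0.003 0 0 0;0 0 0 0.003 0 0 0"

```text
time: 19.23
tool_pos: [0.5288, 0.071, 0.1018]
tcp_rot: [-0.0, 0.707, 0.707, -0.0]
ft_force: [-0.5, 0.1, -0.4]
gripper_width: 0.0001
gripper_force: 0.0
```

Call:
jog_arm:
  deltas: "0 0 0 0.003 0 0 0;0 0 0 0.003 0 0 0;0 0 0 0.003 0 0 0"

```text
time: 19.48
tool_pos: [0.5289, 0.0709, 0.0992]
tcp_rot: [-0.0, 0.707, 0.707, -0.0]
ft_force: [-0.1, 0.6, 0.7]
gripper_width: 0.0002
gripper_force: 0.0
```

Call:
jog_arm:
  deltas: "0 0 0 0.003 0 0 0;0 0 0 0.003 0 0 0;0 0 0 0.003 0 0 0"

```text
time: 19.73
tool_pos: [0.5288, 0.071, 0.0961]
tcp_rot: [-0.0, 0.707, 0.707, -0.0]
ft_force: [0.6, 0.4, 0.4]
gripper_width: -0.0
gripper_force: 0.0
```

Call:
jog_arm:
  deltas: "0 0 0 0.003 0 0 0;0 0 0 0.003 0 0 0;0 0 0 0.003 0 0 0"

```text
time: 19.98
tool_pos: [0.5288, 0.071, 0.0931]
tcp_rot: [-0.0, 0.707, 0.707, -0.0]
ft_force: [-0.1, 0.5, 0.5]
gripper_width: 0.0001
gripper_force: 0.0
```

```bash
python3 -c "
from h import *
look('w22')"
```

```text
19.9833 [0.5288 0.071  0.0931] [-0.15  0.47  0.54]
orange 180.5 (190, 116, 7, 73)
orange 404.0 (313, 38, 7, 150)
red 1900.5 (221, 215, 66, 56)
side red (249.63475177304963, 208.2482269503546) [0.5261 0.0803 0.097 ] 47.0
```

Call:
jog_arm:
  deltas: "0 0 0 0.003 0 0 0;0 0 0 0.003 0 0 0;0 0 0 0.003 0 0 0"

```text
time: 20.38
tool_pos: [0.5292, 0.0712, 0.0904]
tcp_rot: [0.0, 0.707, 0.707, 0.0]
ft_force: [0.3, 1.3, 2.9]
gripper_width: 0.0002
gripper_force: 0.9
```

Call:
jog_arm:
  deltas: "0 0 0 0.003 0 0 0;0 0 0 0.003 0 0 0;0 0 0 0.003 0 0 0"

```text
time: 20.63
tool_pos: [0.529, 0.0711, 0.0873]
tcp_rot: [-0.0, 0.707, 0.707, 0.0]
ft_force: [0.9, 1.7, 2.7]
gripper_width: -0.0001
gripper_force: 1.1
```

```bash
python3 -c "
from h import *
look('w23')
M=np.load('w23.npy');im=cv2.imread('pics/w23.png')
m=cv2.inRange(cv2.cvtColor(im,cv2.COLOR_BGR2HSV),(0,170,90),(4,255,255))
for r in range(200,290,8): 
  f=np.flatnonzero(m[r,190:320])+190
  if len(f): print(r,f[0],f[-1],len(f),wplane(M,[(f[0],r),(f[-1]+1,r)],.097).round(4)[:,:2].tolist())
g=cv2.cvtColor(im,cv2.COLOR_BGR2GRAY)
for r in range(200,300,8): print(r,g[r,210:306:8].tolist())
"
```

```text
20.6333 [0.529  0.0711 0.0873] [0.93 1.74 2.73]
orange 67.5 (190, 143, 5, 50)
orange 254.0 (314, 68, 6, 123)
red 1975.0 (221, 214, 66, 61)
side red (250.01307189542482, 209.58823529411765) [0.5244 0.0845 0.097 ] 51.0
216 222 285 62 [[0.5125, 0.0947], [0.5439, 0.0947]]
224 221 286 66 [[0.5119, 0.0904], [0.5446, 0.0904]]
232 222 285 63 [[0.5122, 0.0861], [0.5442, 0.086]]
240 222 285 48 [[0.512, 0.0816], [0.5443, 0.0816]]
248 223 285 33 [[0.5124, 0.0771], [0.5445, 0.0771]]
256 223 286 5 [[0.5122, 0.0725], [0.5451, 0.0725]]
264 223 226 4 [[0.5121, 0.0679], [0.5141, 0.0679]]
272 223 224 2 [[0.5119, 0.0631], [0.513, 0.0631]]
200 [66, 69, 68, 68, 68, 69, 67, 66, 67, 69, 68, 66]
208 [101, 84, 83, 83, 85, 84, 84, 85, 99, 103, 101, 101]
216 [98, 83, 47, 47, 44, 46, 48, 50, 45, 48, 98, 100]
224 [99, 83, 58, 55, 57, 57, 55, 59, 56, 58, 101, 101]
232 [128, 128, 56, 52, 52, 58, 63, 57, 54, 56, 143, 145]
240 [110, 115, 55, 56, 59, 62, 48, 62, 58, 56, 107, 110]
248 [10, 24, 49, 50, 70, 75, 23, 71, 48, 51, 65, 13]
256 [7, 19, 43, 16, 67, 74, 20, 74, 17, 15, 11, 12]
264 [15, 13, 56, 11, 71, 70, 16, 70, 21, 20, 16, 13]
272 [28, 13, 26, 20, 71, 70, 12, 70, 20, 14, 25, 27]
280 [21, 16, 19, 18, 50, 87, 13, 85, 16, 21, 22, 88]
288 [145, 12, 16, 24, 16, 30, 15, 17, 18, 19, 16, 155]
296 [26, 18, 19, 20, 18, 14, 22, 20, 14, 16, 19, 18]
```

Call:
jog_arm:
  deltas: "0 0 0 0.003 0 0 0;0 0 0 0.003 0 0 0;0 0 0 0.003 0 0 0"

```text
time: 21.03
tool_pos: [0.5291, 0.0705, 0.0845]
tcp_rot: [0.0, 0.707, 0.707, -0.0]
ft_force: [-1.1, -0.4, 5.0]
gripper_width: 0.0003
gripper_force: 2.8
```

```bash
python3 -c "
from h import *
look('w24')"
```

```text
21.0333 [0.5291 0.0705 0.0845] [-1.06 -0.4   5.02]
orange 72.5 (285, 243, 7, 17)
orange 182.5 (315, 86, 5, 105)
red 1483.0 (222, 222, 64, 54)
side red (250.39912280701753, 209.28070175438594) [0.5236 0.0833 0.097 ] 38.0
```

Call:
jog_arm:
  deltas: "0 0 0 0.002 0 0 0;0 0 0 0.002 0 0 0;0 0 0 0.002 0 0 0"

```text
time: 21.43
tool_pos: [0.5291, 0.0705, 0.0826]
tcp_rot: [0.0, 0.707, 0.707, -0.0]
ft_force: [-1.1, 0.3, 6.3]
gripper_width: -0.0
gripper_force: 3.1
```

```bash
python3 -c "
from h import *
look('w25')"
```

```text
21.4333 [0.5291 0.0705 0.0826] [-1.1   0.31  6.35]
orange 78.5 (285, 244, 7, 18)
orange 134.5 (315, 108, 5, 84)
red 1494.0 (222, 222, 64, 54)
side red (250.4176706827309, 209.72690763052208) [0.5232 0.0848 0.097 ] 41.5
```

```bash
python3 -c "
from h import *
for n,r,z in (('w21',192.5,.097),('w22',214.5,.097),('w23',213.5,.0906),('w24',221.5,.0863),('w25',221.5,.0834)):
  M=np.load(n+'.npy');print(n,wplane(M,[(255,r)],z)[0].round(4), wplane(M,[(255,r)],z-.003)[0].round(4)[1])
for n in ('w23','w24','w25'):
  im=cv2.imread(f'pics/{n}.png').astype(int);print(n)
  g=im[:,225:280].mean(1)
  print([g[r].round().astype(int).tolist() for r in range(195,235,3)])
"
```

```text
w21 [0.5244 0.0927 0.097 ] 0.0917
w22 [0.5285 0.0929 0.097 ] 0.0917
w23 [0.5287 0.0934 0.0906] 0.0922
w24 [0.5287 0.0877 0.0863] 0.0864
w25 [0.5288 0.0873 0.0834] 0.086
w23
[[43, 66, 84], [43, 66, 84], [42, 65, 83], [61, 91, 116], [55, 83, 106], [54, 82, 104], [47, 71, 98], [18, 20, 109], [22, 25, 126], [23, 26, 129], [23, 26, 130], [23, 26, 129], [23, 27, 129], [22, 25, 129]]
w24
[[43, 66, 84], [43, 65, 84], [42, 65, 83], [57, 85, 108], [64, 96, 122], [65, 97, 123], [58, 88, 111], [54, 81, 103], [55, 84, 105], [23, 33, 95], [21, 24, 123], [23, 26, 130], [23, 26, 131], [23, 26, 131]]
w25
[[42, 64, 82], [43, 65, 83], [44, 67, 85], [46, 70, 90], [64, 96, 121], [65, 98, 123], [63, 96, 120], [53, 80, 102], [54, 81, 103], [20, 26, 98], [21, 25, 125], [23, 27, 132], [24, 28, 133], [24, 28, 132]]
```

Call:
jog_arm:
  deltas: "0 -0.006 0 0.0005 0 0 0;0 -0.012 0 0.0005 0 0 0;0 -0.019 0 0.0005 0 0 0;0 -0.026 0 0.0005 0 0 0;0 -0.033 0 0.0005 0 0 0;0 -0.04 0 0.0005 0 0 0;0 -0.04 0 0.0005 0 0 0"

```text
time: 22.17
tool_pos: [0.5296, 0.0299, 0.0824]
tcp_rot: [0.001, 0.708, 0.707, 0.0]
ft_force: [1.1, -1.5, 6.1]
gripper_width: 0.0002
gripper_force: 3.1
```

```bash
python3 -c "
from h import *
look('w26')"
```

```text
22.1667 [0.5296 0.0299 0.0824] [ 1.14 -1.47  6.07]
orange 76.0 (218, 233, 6, 30)
orange 102.5 (285, 230, 7, 31)
red 1475.0 (222, 222, 65, 53)
side red (252.85596707818928, 198.917695473251) [0.5236 0.0476 0.097 ] 40.5
```

Call:
jog_arm:
  deltas: "0 -0.007 0 0 0 0 0;0 -0.014 0 0 0 0 0;0 -0.021 0 0 0 0 0;0 -0.028 0 0 0 0 0;0 -0.035 0 0 0 0 0;0 -0.041 0 0 0 0 0;0 -0.046 0 0 0 0 0;0 -0.046 0 0 0 0 0"

```text
time: 22.98
tool_pos: [0.5302, -0.0157, 0.0827]
tcp_rot: [0.001, 0.707, 0.707, 0.001]
ft_force: [2.1, -0.6, 6.5]
gripper_width: 0.0
gripper_force: 3.1
```

Call:
jog_arm:
  deltas: "0 -0.003 0 0 0 0 0;0 -0.006 0 0 0 0 0;0 -0.008 0 0 0 0 0;0 -0.008 0 0 0 0 0"

```text
time: 23.32
tool_pos: [0.5303, -0.023, 0.0827]
tcp_rot: [0.001, 0.707, 0.707, 0.001]
ft_force: [2.5, 1.6, 6.9]
gripper_width: -0.0004
gripper_force: 3.2
```

```bash
python3 -c "
from h import *
look('w27')"
```

```text
23.3167 [ 0.5303 -0.023   0.0827] [2.52 1.56 6.95]
orange 83.5 (218, 233, 6, 28)
orange 94.5 (286, 231, 6, 29)
red 1479.0 (222, 221, 65, 52)
side red (255.89803921568625, 184.01960784313724) [ 0.5249 -0.0061  0.097 ] 42.5
```

Call:
jog_arm:
  deltas: "0 -0.003 0 0 0 0 0;0 -0.004 0 0 0 0 0;0 -0.004 0 0 0 0 0"

```text
time: 23.72
tool_pos: [0.5301, -0.0263, 0.0826]
tcp_rot: [0.001, 0.707, 0.707, 0.001]
ft_force: [2.2, 3.1, 8.0]
gripper_width: 0.0001
gripper_force: 3.4
```

Call:
jog_arm:
  deltas: "0 -0.003 0 0 0 0 0;0 -0.005 0 0 0 0 0;0 -0.005 0 0 0 0 0"

```text
time: 23.97
tool_pos: [0.5298, -0.0309, 0.0826]
tcp_rot: [0.0, 0.707, 0.707, 0.001]
ft_force: [0.4, 3.0, 6.7]
gripper_width: 0.0003
gripper_force: 4.0
```

Call:
jog_arm:
  deltas: "0 -0.003 0 0 0 0 0;0 -0.005 0 0 0 0 0;0 -0.005 0 0 0 0 0"

```text
time: 24.22
tool_pos: [0.5298, -0.0343, 0.0826]
tcp_rot: [-0.0, 0.706, 0.708, 0.002]
ft_force: [-1.1, 10.1, 8.1]
gripper_width: 0.0001
gripper_force: 7.2
```

```bash
python3 -c "
from h import *
look('w28')"
```

```text
24.2167 [ 0.5298 -0.0343  0.0826] [-1.14 10.09  8.12]
orange 87.0 (218, 218, 7, 30)
orange 111.0 (287, 214, 7, 34)
red 2517.0 (223, 204, 65, 61)
side red (255.3286052009456, 183.06619385342788) [ 0.527  -0.0093  0.097 ] 70.5
```

Call:
jog_arm:
  deltas: "0 0.001 0 0 0 0 0;0 0.001 0 -0.01 0 0 0;0 0.004 0 -0.03 0 0 0;0 0.004 0 -0.06 0 0 0;0 0.004 0 -0.1 0 0 0;0 0.004 0 -0.14 0 0 0;0 0.004 0 -0.17 0 0 0;0 0.004 0 -0.19 0 0 0;0 0.004 0 -0.19 0 0 0;0 0.004 0 -0.19 0 0 0"

```text
time: 25.2
tool_pos: [0.5292, -0.0334, 0.2725]
tcp_rot: [0.001, 0.707, 0.707, 0.0]
ft_force: [0.7, -0.6, -0.4]
gripper_width: 0.0
gripper_force: 0.0
```

```bash
python3 -c "
from h import *
look('w29')
M=np.load('w29.npy');im=cv2.imread('pics/w29.png');m=cv2.inRange(cv2.cvtColor(im,cv2.COLOR_BGR2HSV),(0,170,90),(4,255,255))
k=max(cv2.findContours(m,0,2)[0],key=cv2.contourArea);x,y,w,h=cv2.boundingRect(k);print(wplane(M,[(x+w/2,y)],.097))
h=cv2.cvtColor(im,cv2.COLOR_BGR2GRAY)
print(h[0:110:2,205].tolist())
"
```

```text
25.2 [ 0.5292 -0.0334  0.2725] [ 0.72 -0.63 -0.36]
orange 1036.5 (285, 257, 35, 40)
orange 1065.0 (190, 258, 37, 39)
red 981.5 (240, 148, 33, 35)
scene red (266.99233716475095, 192.7854406130268) [ 0.5289 -0.0195  0.097 ] 43.5
side red (255.40594059405942, 178.3151815181518) [ 0.5299 -0.0268  0.097 ] 101.0
[[ 0.53047642 -0.00838586  0.097     ]]
[77, 80, 78, 80, 78, 79, 79, 80, 82, 81, 81, 81, 81, 83, 81, 83, 83, 82, 83, 82, 85, 81, 87, 84, 93, 114, 115, 114, 116, 118, 116, 115, 117, 113, 114, 116, 100, 68, 72, 85, 90, 90, 89, 90, 90, 90, 81, 96, 99, 117, 147, 166, 168, 167, 166]
```

```bash
python3 -c "
from h import *
print(wplane(np.load('w29.npy'),[(205,74)],.072)); print(order.job_done())"
```

```text
[[0.47612395 0.06597112 0.072     ]]
the job is handed in; nothing more can be done
None
```

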